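# Park the index plunger and square the berry carton against the end stop

### The arm

A 7-joint arm with a two-finger parallel gripper is mounted at the origin on the work surface. World frame = base frame: x ahead of the robot, y to its left, z up, the work surface at z = 0. Lengths are in mm, angles in rad, forces in N, time in s.
With the tool pointing down it reaches from about 425 to 925 mm from the base axis. Payload 6.8 kg.
Tool frame: the origin (TCP) lies at the very end of the fingers, on their centre line; the grasp point (between the pads) lies behind it (pinch_z is the z of the grasp point in the tool frame, in mm); z points along the fingers, y is the line along which they close (so a half turn about z gives the same grasp; the last joint's range is limited). The gripper opens to 88 mm and grips with 3 to 60 N. Pads are 20 mm wide; open, the fingers measure 115 mm over their backs; the gripper's body (75 mm by 178 mm) begins 61 mm behind the grasp point.
Start: joints at [1.079, 0.477, 0.022, 1.555, -0.011, 1.109, -0.083], TCP at [252.762, -625.906, 222.664] pointing down, gripper open.
Joint ranges: [-2.96, 2.96], [-0.34, 2.1], [-1.41, 1.46], [0.24, 2.44], [-1.37, 4.51], [0.17, 1.92], [-2.96, 2.96]. Speed limits (rad/s): [2.39, 2.39, 3.14, 3.14, 3.14, 3.14, 3.14].

### API

Orientations are given as a 3x3 rotation matrix whose columns are the frame's x, y, z axes.
In Python, from bench import * gives the robot as it stands.
- The arm moves only by the tool move_arm, never from a script. Its arguments are lists of equal length, an entry for each row: "turn": the turn, a rotation vector about the tool's x, y, z in degrees, a list of three; "delta_pos": the shift along the tool's x, y, z in mm, a list of three; "claw": the opening, from 0 (shut) to 1 (fully open). A call has 1 to 5 rows; each row is the pose to reach, as a shift and turn from the pose commanded when the call began, along the tool's axes at that moment; what a row does not reach only later rows make up. A row lasts 1/12 s, in which the tool goes at most 41.7 mm and 7.16 degrees, less where a joint would pass 70% of its speed; a pose out of reach is approached as far as the arm can. A call with a gripper value outside its range is refused whole. The fingers move at their own pace and stop on an object; "grip_force" is the grip in N (left out, the last holds). Time passes only in rows, so rows that repeat a pose let the fingers close. It gives the time, the measured TCP pose, the force, the opening and the grip force at its end, in the units of the state.
- get_obs(): the state, without advancing time (a new reading comes with each control period).
- get_image(name): name is "side" or "top" or "wrist"; returns (picture, depth): 400x640x3 uint8, blue, green, red; 400x640 float32, mm along the optical axis (not along the pixel's ray), 0 where there is no reading.
- get_calibration(name): a dict with "K" (3x3 intrinsics, pixels), "eye" and "rotation" of the camera in the world. Camera axes: x right, y up, looking along -z (the intrinsics and any distortion apply to the point x, -y, -z); pixel columns grow to the right and rows downward; lengths in mm; the calibration is good to about 2 mm. A picture is of the moment at which its call begins: read the wrist's pose just before it. get_calibration takes no time and is no camera call; for the wrist camera it gives the pose at the moment of the call.
- job_done(): hands the job in; it is judged then, once.
The state is a dict: "t": time; "qpos": joint angles; "qd": joint speeds; "joint_efforts": joint torques, N m; "ee_pos": TCP position; "tcp_rot": TCP orientation; "contact_force": force on the tool from outside, world axes, zero at the start; "moment": the same for the moment, N m; "finger_gap": finger opening in mm; "grasp_force": force on a finger pad.
Only numpy, scipy, OpenCV 4.12 (cv2) and the standard library are available. Lean on these libraries where they do the work, as an engineer would, in place of code of your own. Each camera call takes 0.05 s, during which the arm holds its last target. There are 200 camera calls.

### The job

Free the blue sliding fence of the carton-squaring station: pull up its sprung red T-handle, turn it clockwise, feeling without forcing for the rest notch into which it drops so that it stays retracted, and let go of it there. Then, with the plunger still parked, slide the fence along its rail so that it pushes the open carton of blueberries gently up to the steel end stop, until the carton sits square and snug between fence and stop. Let go and leave everything else on the table as it is.

Things in the scene. Friction and masses are not known exactly. Their poses are not given: they have to be found in the camera images.
- station: Carton-squaring station, fixed: aluminium base plate 285 x 410 x 12 mm, with a 40 mm wide steel rail (top 30 mm above the table) along its y axis at x = -75 mm. Origin on the table near the plate's middle; z up; the fence slides along +y towards the end stop.
- knob_grip (a point): Centre of the sprung plunger's red T-handle: a bar 38 mm long (point y), 12 mm thick (point x: pinch across it), 26 mm high; at the start its axes are the station's; they turn with it. The point is on the plunger's vertical axis, 103 mm above the table when home. Parts under the handle reach 70 mm above the table, 27 mm out from the axis; a steel lug there points to point +x.
- plunger (a joint): Lift, m: 0 home (tip in the rail's hole, fence locked), 0.017 hard upper limit. A spring pulls down with 6 N at 0, plus 0.3 N per mm. The lug clears the ridge above 12 mm, rides on its flat top at 12 mm (the ridge then carries the spring load, not the hand), drops 4 mm in the rest notch: parked it reads about 0.0075 and the fence is free. Left on the ridge it is not parked.
- knob (a joint): Twist, rad: 0 home, grows clockwise seen from above; turns only when lifted over 12 mm. Ridge from 0.15 rad on, flat but for tiny joints (under 0.5 mm); its one notch is on a brass collar set differently each time: its middle lies between 0.5 and 1.37 rad, 0.07 rad play either way; 0.3 rad more ridge follows. Free turning takes under 0.1 N m; the lug (22 mm out) takes 20 N, no more.
- carriage (a joint): Travel of the sliding fence along the station's +y, m: 0 at the start (index hole), up to 0.17. Sliding friction about 3 N and some damping; it stays where it is left.
- tab_grip (a point): Grip point on the yellow upright tab on top of the fence: tab 40 mm (station x) x 12 mm (y: pinch across it), its top 18 mm above this point, 135 mm above the table; the fence plate below it is 70 mm high above the table. The tab's middle is 6 mm behind the fence face.
- fence_face (a point): Middle of the fence's flat face that meets the carton; the face looks along +y of the station and spans 165 mm in x.
- stop_face (a point): On the face of the steel end stop (150 x 14 x 50 mm), which looks along -y of the station; this point is 42 mm above the table, at the middle of its width. Fixed; its place along the station differs each time.
- carton_c (a point): Centre of the black corrugated-plastic carton full of blueberries: 170 mm (its x) x 130 mm (its y) x 62 mm high, about 0.75 kg, loose on the base plate between fence and stop (its top 74 mm above the table). Starts slightly askew, gaps of 10 to 80 mm either side; slides under 3 to 6 N, dents above 40 N.
- gauge: Blue sizing ring, 36 mm wide, 10 mm high, lying on the base plate behind the fence; leave alone.
- jar: Sample jar with a green cap, 52 mm wide, 70 mm high; leave alone.
- refractometer: Black hand refractometer, 130 x 30 x 30 mm; leave alone.
- punnet: Clear punnet of blueberries, 116 x 101 x 55 mm; leave alone.
- sample_cup: White sample cup, 68 mm wide, 60 mm high; leave alone.
- bench_brush: Small bench brush lying on the table; leave alone.
- thermometer: Orange probe thermometer, 130 mm long, 16 mm high; leave alone.
Not all that is in view belongs to the job. Leave any yellow look-alike of the part that bears carton_c alone.

How it is judged:
By the outcome, as a careful person would: the job done as asked, in the order asked, and still so for the second after the job is handed in, with the robot touching nothing.
It also fails if it takes over 72 s, if anything falls off the work surface, if the arm or the gripper's body presses on something with over 40 N, if the wrist force passes 120 N, or if a joint passes its speed limit or range.

## Working session

There is one attempt and no reset: what is moved stays moved. The work goes in short steps, Python scripts to look and compute and a tool call to move; the robot and the scene stay as the last step left them, time stands still between calls to the robot, and variables do not carry over. Pictures are saved under pics/ and viewed, at most 10 in all, crops included, and the job is handed in when it is done.

Besides the shell and the picture viewer there is one more tool, called after ">>>" by a JSON object that holds its "fn" and its "kwargs". move_arm: Moves the arm, as the interface text tells. Its arguments: {"type":"object","properties":{"turn":{"type":"array"},"delta_pos":{"type":"array"},"claw":{"type":"array"},"grip_force":{"type":"number"}},"required":["turn","delta_pos","claw"]}

```bash
mkdir -p pics; ls; cat > h.py <<'E'
from bench import *
import numpy as np, cv2
def ray(cal,u,v):
    K=np.array(cal["K"]);d=np.linalg.inv(K)@[u,v,1.]
    d=np.array([d[0],-d[1],-d[2]]);return np.array(cal["eye"],float),np.array(cal["rotation"])@d
def onz(cal,u,v,z):
    e,d=ray(cal,u,v);return e+d*(z-e[2])/d[2]
def dep(cal,D,u,v):
    e,d=ray(cal,u,v);return e+d*D[int(v),int(u)]
def cloud(cal,D):
    v,u=np.mgrid[0:D.shape[0],0:D.shape[1]];K=np.array(cal["K"])
    p=np.stack([u,v,np.ones_like(u)],-1)@np.linalg.inv(K).T*[1,-1,-1]
    return np.array(cal["eye"])+(p*D[...,None])@np.array(cal["rotation"]).T
E
python3 - <<'E'
from h import *
for n in("top","side"):
    c=get_calibration(n);print(n,c)
    I,D=get_image(n);cv2.imwrite(f"pics/{n}0.png",I);np.save(f"{n}0.npy",D)
print(get_obs())
E
```

```text
pics
top {'K': array([[459.12474059,   0.        , 319.72585501],
       [  0.        , 459.12474059, 203.64253858],
       [  0.        ,   0.        ,   1.        ]]), 'eye': array([ 230.03915461,   47.27315696, 1582.53872816]), 'rotation': array([[-0.0029252 ,  0.98366336, -0.17999398],
       [-0.99998433, -0.00201832,  0.0052213 ],
       [ 0.00477272,  0.18000643,  0.98365385]])}
side {'K': array([[413.85855641,   0.        , 321.31718335],
       [  0.        , 413.85855641, 201.02657519],
       [  0.        ,   0.        ,   1.        ]]), 'eye': array([ 419.57892339, -757.64617182, 1073.35385615]), 'rotation': array([[ 0.99703764,  0.05564079, -0.05310404],
       [-0.07660924,  0.77990696, -0.62118931],
       [ 0.00685275,  0.62341739,  0.7818592 ]])}
{'t': 0.1, 'qpos': array([ 1.07889154,  0.47772897,  0.02231634,  1.55631909, -0.01150225,
        1.10930665, -0.08310747]), 'qd': array([ 0.00099862, -0.00253788, -0.00030109, -0.00228741,  0.00119724,
        0.0001549 ,  0.0003075 ]), 'joint_efforts': array([ 5.52459664e-03, -5.84089637e+01,  1.54054575e+00, -2.73311931e+01,
       -5.41966595e-02,  1.31508341e-02,  2.94474478e-05]), 'ee_pos': array([ 252.56009831, -625.39296615,  221.78484822]), 'tcp_rot': array([[ 9.27233399e-01,  3.74483275e-01, -7.07929719e-04],
       [ 3.74483929e-01, -9.27232234e-01,  1.47313060e-03],
       [-1.04752482e-04, -1.63104420e-03, -9.99998664e-01]]), 'contact_force': array([-0.29819508,  0.12511703, -0.09008732]), 'moment': array([0.02551129, 0.04278169, 0.03149801]), 'grasp_force': 0.0, 'finger_gap': 87.85565487212332}
```

View pics/top0.png

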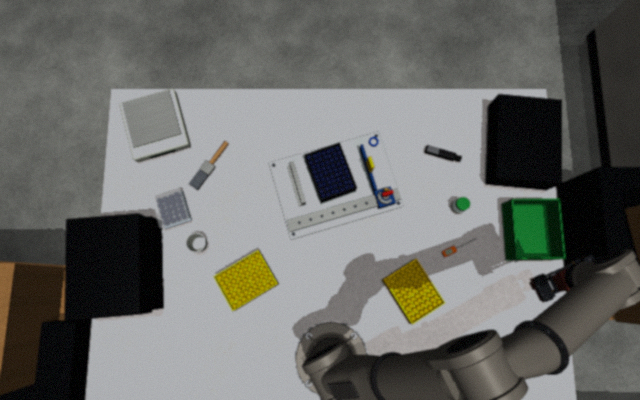

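View pics/side0.png

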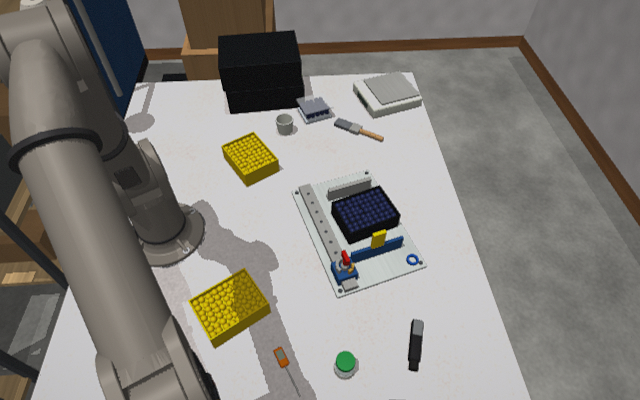

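The top view shows the station at about (335,185), with the red handle at (388,193), the yellow tab at (370,163), the carton at (330,172) and the stop at (296,184). The side view shows the handle at (346,260), the tab at (379,240) and the stop at (350,188).

```bash
cat > m.py <<'E'
from h import *
def cen(I,kind,box):
    h=cv2.cvtColor(I,cv2.COLOR_BGR2HSV);H,S,V=[h[...,i].astype(int) for i in range(3)]
    m={'red':((H<7)|(H>173))&(S>140)&(V>90),'yel':(H>20)&(H<35)&(S>140)&(V>90)}[kind]
    u0,v0,u1,v1=box;b=np.zeros_like(m);b[v0:v1,u0:u1]=1;m&=b
    v,u=np.nonzero(m);return (u.mean(),v.mean(),len(u),u.min(),u.max(),v.min(),v.max()),m
def tri(a,b):
    (e,d),(f,g)=a,b;d=d/np.linalg.norm(d);g=g/np.linalg.norm(g)
    s=np.linalg.lstsq(np.stack([d,-g],1),f-e,rcond=None)[0]
    p,q=e+s[0]*d,f+s[1]*g;return (p+q)/2,np.linalg.norm(p-q)
E
python3 - <<'E'
from m import *
ct,cs=get_calibration("top"),get_calibration("side")
T,S=cv2.imread("pics/top0.png"),cv2.imread("pics/side0.png")
Dt,Ds=np.load("top0.npy"),np.load("side0.npy")
for k,bt,bs in(("red",(370,180,405,210),(330,245,365,280)),("yel",(360,150,380,180),(365,225,395,255))):
    a,mt=cen(T,k,bt);b,ms=cen(S,k,bs);print(k,np.round(a),np.round(b))
    print(tri(ray(ct,*a[:2]),ray(cs,*b[:2])))
    for c,D,m in((ct,Dt,mt),(cs,Ds,ms)):
        P=cloud(c,D)[m];print(np.median(P,0).round(),P.min(0).round(),P.max(0).round())
for u,v in((289,238),(402,207),(379,133),(268,162)):print("plate",onz(ct,u,v,12).round())
P=cloud(ct,Dt)
for n,z0,z1 in(("stop",48,72),("railish",24,36),("plate",8,18),("carton",60,85)):
    m=(P[...,2]>z0)&(P[...,2]<z1)&(Dt>0);m[:130]=0;m[240:]=0;m[:,:262]=0;m[:,405:]=0
    if n=="stop":m[:,310:]=0
    if n=="carton":m[:,:303]=0;m[:,358:]=0
    r=cv2.minAreaRect(P[m][:,:2].astype(np.float32));print(n,m.sum(),np.median(P[m][:,2]),r)
for i,(im,b) in enumerate(((T,(260,125,410,245)),)):
    cv2.imwrite("pics/tc.png",cv2.resize(im[b[1]:b[3],b[0]:b[2]],None,fx=5,fy=5,interpolation=cv2.INTER_CUBIC))
E
```

```text
red [387. 193.  39. 383. 392. 190. 195.] [345. 257.  58. 342. 349. 251. 263.]
(array([ 535.93186483, -183.91310412,  102.82782028]), np.float64(1.7782466697807489))
[ 534. -182.  116.] [ 526. -199.  102.] [ 543. -166.  128.]
[ 533. -191.  115.] [ 527. -205.   88.] [ 543. -172.  120.]
yel [370. 162.  39. 368. 373. 157. 168.] [378. 238. 207. 371. 385. 229. 248.]
(array([ 636.72149068, -130.27078712,  103.25284571]), np.float64(6.770426486199312))
[ 633. -126.  135.] [ 615. -134.  118.] [ 650. -118.  141.]
[ 632. -138.  112.] [ 613. -146.   25.] [677. -50. 138.]
plate [398. 145.  12.]
plate [ 505. -247.   12.]
plate [ 774. -174.   12.]
plate [667. 221.  12.]
stop 215 64.20836251067999 ((596.8601684570312, 107.993896484375), (168.92660522460938, 65.49353790283203), 0.07842344790697098)
railish 1171 30.74404443566027 ((593.7785034179688, -15.799072265625), (257.8970031738281, 401.4068298339844), 14.556755065917969)
plate 4408 12.976061160450058 ((590.5565185546875, -7.492645263671875), (503.71759033203125, 392.6834716796875), 89.94378662109375)
carton 1665 69.4521225604417 ((610.3869018554688, 31.236122131347656), (172.60096740722656, 186.2862548828125), 19.805702209472656)
```

View pics/tc.png

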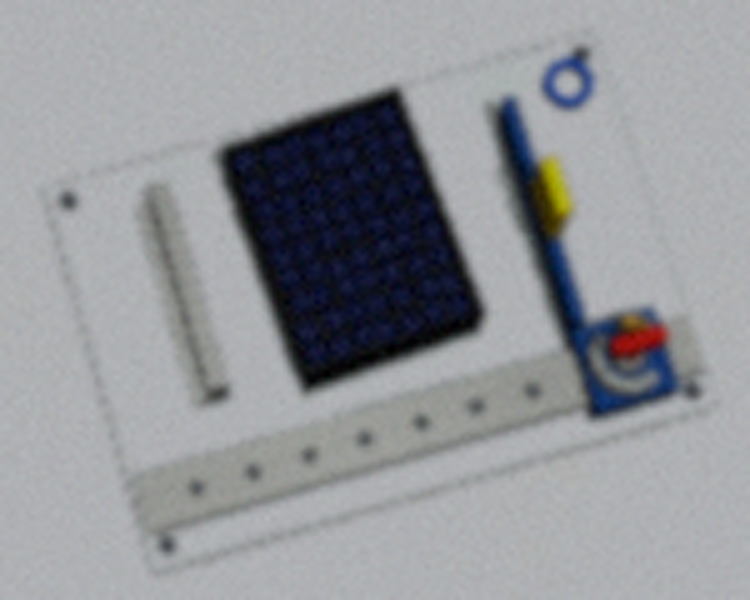

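The enlarged view confirms the station is turned by about 15.2°, with +y towards image-left. The fence face line runs from about (505,100) to (580,340), and the handle bar is at (638,340). The triangulated handle is at (536,-184,103), which matches the stated height.

```bash
cat >> h.py <<'E'
def go(p,yaw,o=None):
    "delta in tool axes and turn vector(deg) to TCP p with tool down and tool y at world angle yaw (deg)"
    o=o or get_obs();R=np.array(o["tcp_rot"]);y=np.radians(yaw)
    Y=np.array([np.cos(y),np.sin(y),0]);Z=np.array([0,0,-1.]);T=np.stack([np.cross(Y,Z),Y,Z],1)
    rv=np.degrees(cv2.Rodrigues(R.T@T)[0].ravel());d=R.T@(np.array(p)-o["ee_pos"])
    print("delta",d.round(1),"turn",rv.round(1),"dist",np.linalg.norm(d).round(1))
E
python3 - <<'E'
from h import *
import bench;print([x for x in dir(bench) if not x.startswith("__")])
print(globals().get("pinch_z"))
go([536,-184,222],15.2)
E
```

```text
['PlanningError', 'get_calibration', 'get_image', 'get_obs', 'job_done', 'pinch_z']
-18.700000000000003
delta [ 4.281e+02 -3.031e+02  2.000e-01] turn [ -0.1  -0.1 -83.2] dist 524.6
```

>>> {"fn": "move_arm", "kwargs": {"turn": [[0, 0, -7], [0, 0, -14], [0, 0, -21], [0, 0, -28], [0, 0, -35]], "delta_pos": [[33, -23, 0], [66, -46, 0], [99, -70, 0], [132, -93, 0], [165, -116, 0]], "claw": [1, 1, 1, 1, 1]}}

```text
t: 0.52
ee_pos: [362.8, -454.6, 222.4]
tcp_rot: [[0.54, 0.842, -0.0], [0.842, -0.54, 0.0], [0.0, -0.001, -1.0]]
contact_force: [0.3, 0.1, 0.4]
finger_gap: 87.5
grasp_force: 0.0
```

```bash
python3 -c "
from h import *
go([536,-184,222],15.2)"
```

```text
delta [ 3.213e+02 -3.000e-01  4.000e-01] turn [ -0.   -0.  -47.9] dist 321.3
```

>>> {"fn": "move_arm", "kwargs": {"turn": [[0, 0, -7], [0, 0, -14], [0, 0, -21], [0, 0, -28], [0, 0, -35]], "delta_pos": [[40, 0, 0], [80, 0, 0], [120, 0, 0], [160, 0, 0], [200, 0, 0]], "claw": [1, 1, 1, 1, 1]}}

```text
t: 0.93
ee_pos: [471.7, -287.0, 222.5]
tcp_rot: [[-0.041, 0.999, -0.0], [0.999, 0.041, -0.0], [-0.0, -0.0, -1.0]]
contact_force: [0.8, -0.4, 0.9]
finger_gap: 87.8
grasp_force: 0.0
```

```bash
python3 -c "
from h import *
go([536,-184,222],15.2)"
```

```text
delta [100.3  68.4   0.5] turn [ -0.   -0.  -12.9] dist 121.5
```

>>> {"fn": "move_arm", "kwargs": {"turn": [[0, 0, -6], [0, 0, -12.9], [0, 0, -12.9], [0, 0, -12.9], [0, 0, -12.9]], "delta_pos": [[33, 22, 0], [66, 45, 0], [100, 68, 0], [100, 68, 0], [100, 68, 0]], "claw": [1, 1, 1, 1, 1]}}

```text
t: 1.35
ee_pos: [536.8, -183.5, 222.4]
tcp_rot: [[-0.262, 0.965, -0.0], [0.965, 0.262, 0.001], [0.001, 0.0, -1.0]]
contact_force: [-0.5, -0.5, -0.0]
finger_gap: 87.9
grasp_force: 0.0
```

```bash
python3 - <<'E'
from h import *
o=get_obs();print(o["ee_pos"],o["qpos"],o["contact_force"],o["moment"]);go([536,-184,222],15.2)
c=get_calibration("wrist");I,D=get_image("wrist");cv2.imwrite("pics/w1.png",I);np.save("w1.npy",D);np.savez("w1c.npz",K=c["K"],eye=c["eye"],rotation=c["rotation"])
print(c)
E
```

```text
[ 536.78831092 -183.48220544  222.41051634] [ 0.58768875  0.33849414 -0.45742293  1.79278593  0.16859762  1.04928942
  0.33363049] [-0.45251542 -0.54215427 -0.00866377] [-0.06541611 -0.10027279  0.0399701 ]
delta [-0.3 -0.9  0.4] turn [ 0.  -0.1 -0. ] dist 1.0
{'K': array([[315.10214642,   0.        , 321.89681848],
       [  0.        , 315.10214642, 195.24792886],
       [  0.        ,   0.        ,   1.        ]]), 'eye': array([ 515.92745614, -109.9061974 ,  384.35544067]), 'rotation': array([[ 9.65220473e-01, -2.51405100e-01, -7.17280612e-02],
       [ 2.61437216e-01,  9.28334200e-01,  2.64284306e-01],
       [ 1.45189980e-04, -2.73845008e-01,  9.61773825e-01]])}
```

View pics/w1.png

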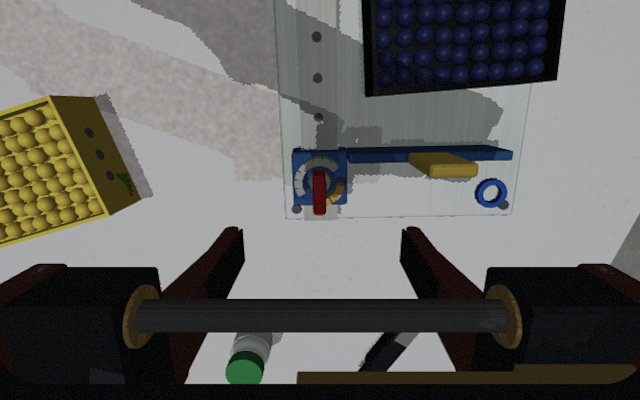

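The wrist view shows the red bar at (319,192), aligned with the station axes. A brass collar sector sits at its lower right, about (335,190). The tab is at (445,165), and the ring at (491,193) is clear of both.

```bash
python3 - <<'E'
from m import *
W=cv2.imread("pics/w1.png");D=np.load("w1.npy");c=dict(np.load("w1c.npz"));P=cloud(c,D)
a=np.radians(15.2);A=np.array([[np.cos(a),np.sin(a)],[-np.sin(a),np.cos(a)]])
for k,b,z in(("red",(300,160,340,225),116),("yel",(405,145,485,185),135)):
    s,m=cen(W,k,b);p=P[m];q=p[p[:,2]>z-5]
    print(k,np.round(s,1),"topz",np.median(q[:,2]).round(1),len(q))
    r=cv2.minAreaRect(q[:,:2].astype(np.float32));print(r)
    print("mid",((q.min(0)+q.max(0))/2).round(1),"station",(q[:,:2]@A.T).min(0).round(1),(q[:,:2]@A.T).max(0).round(1))
# cue to the plate edge angle: fence face top edge, and rail holes
K=np.array(c["K"])
h=cv2.cvtColor(W,cv2.COLOR_BGR2HSV)
for u,v in((316,36),(317,77),(318,117)):print("hole",onz(c,u,v,30).round(1))
print("fence top edge",onz(c,372,149,70).round(1),onz(c,500,148,70).round(1),dep(c,D,440,151).round(1))
cv2.imwrite("pics/wc.png",cv2.resize(W[140:220,280:360],None,fx=7,fy=7,interpolation=cv2.INTER_CUBIC))
E
```

```text
red [318.5 213.6  10.  314.  322.  213.  214. ] topz 115.7 10
((537.0755004882812, -201.24124145507812), (7.2201433181762695, 1.77754807472229), 16.046403884887695)
mid [ 537.1 -200.9  115.5] station [ 461.9 -335.9] [ 469.1 -334.1]
yel [453.3 170.  605.  430.  477.  164.  177. ] topz 134.6 605
((582.5601196289062, -126.59722137451172), (21.906770706176758, 135.6249237060547), 85.11260986328125)
mid [ 583.2 -125.2  257.9] station [ 469.1 -297.5] [ 594.5 -241.3]
hole [492.3 -45.5  30. ]
hole [503.4 -83.3  30. ]
hole [ 515.  -122.6   30. ]
fence top edge [ 575. -137.   70.] [ 697.6 -102.8   70. ] [ 643.5 -121.4   64. ]
```

View pics/wc.png

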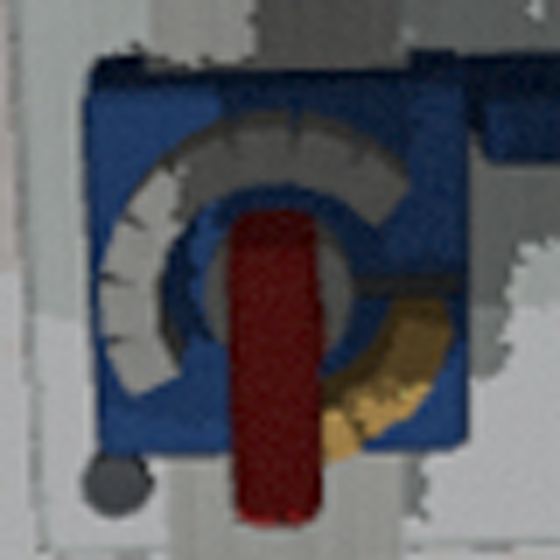

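The crop shows the lug at 3 o'clock, at about (410,285). The brass arc starts clockwise of it, with a notch-like dark joint near (400,400). The handle's top face spans x 230–322 and y 245–520.

```bash
python3 - <<'E'
from m import *
W=cv2.imread("pics/w1.png");c=dict(np.load("w1c.npz"));D=np.load("w1.npy");P=cloud(c,D)
b,g,r=[W[...,i].astype(int) for i in range(3)]
m=(r>60)&(r>2.2*g)&(r>2.2*b);k=np.zeros_like(m);k[160:225,300:345]=1;m&=k
v,u=np.nonzero(m);print(u.min(),u.max(),v.min(),v.max(),m.sum());Z=P[m][:,2]
print(np.percentile(Z,[5,25,50,75,95]).round(1))
t=m&(P[...,2]>113);q=P[t];R=cv2.minAreaRect(q[:,:2].astype(np.float32));print(t.sum(),R)
t=c["eye"]
e=[onz(c,x,y,116)[:2] for x,y in((312.8,v.max()),(325.8,v.max()))];print(np.round(e,1))
o=get_obs()["ee_pos"];print("handle c",R[0]);go([R[0][0],R[0][1],103-18.7],15.2)
E
```

```text
313 325 175 214 434
[114.2 115.1 115.7 116.2 116.9]
430 ((525.2652587890625, -156.4052734375), (10.141901016235352, 94.46043395996094), 16.58074951171875)
[[ 532.6 -202.7]
 [ 543.9 -199.7]]
handle c (525.2652587890625, -156.4052734375)
delta [ 31.2  -2.3 137.9] turn [-0.1 -0.  -0.2] dist 141.4
```

>>> {"fn": "move_arm", "kwargs": {"turn": [[0, 0, 0], [0, 0, 0], [0, 0, 0], [0, 0, 0], [0, 0, 0]], "delta_pos": [[1, -3, 34], [1, -3, 68], [1, -3, 102], [1, -3, 136], [1, -3, 136]], "claw": [0.5, 0.5, 0.5, 0.5, 0.5]}}

```text
t: 1.82
ee_pos: [526.9, -187.6, 80.6]
tcp_rot: [[-0.254, 0.967, -0.011], [0.967, 0.254, 0.002], [0.005, -0.01, -1.0]]
contact_force: [-1.7, 0.4, -0.8]
finger_gap: 58.3
grasp_force: 0.0
```

```bash
python3 - <<'E'
from h import *
o=get_obs();print(o["ee_pos"],o["finger_gap"],o["contact_force"]);go([533.2,-183.2,86],15.2)
c=get_calibration("wrist");I,D=get_image("wrist")
cv2.imwrite("pics/w2.png",I[100:400,150:490])
E
```

```text
[ 526.88348125 -187.63622917   80.60455914] 58.28203821191748 [-1.73004156  0.39622348 -0.79772483]
delta [ 2.7  7.2 -5.5] turn [-0.6 -0.3 -0.5] dist 9.4
```

View pics/w2.png

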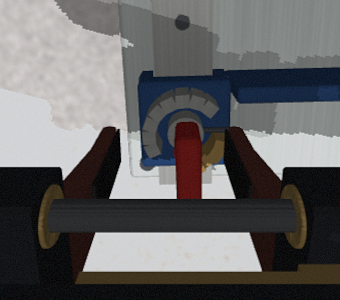

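The handle at (188,150) is between the fingers, and the arm was still settling when the picture was taken. I'll hold briefly before closing.

>>> {"fn": "move_arm", "kwargs": {"turn": [[0, 0, 0], [0, 0, 0], [0, 0, 0], [0, 0, 0]], "delta_pos": [[0, 0, 0], [0, 0, 0], [0, 0, 0], [0, 0, 0]], "claw": [0.4, 0.4, 0.4, 0.4], "grip_force": 10}}

```text
t: 2.2
ee_pos: [533.8, -186.9, 88.6]
tcp_rot: [[-0.256, 0.967, 0.003], [0.967, 0.256, -0.001], [-0.002, 0.003, -1.0]]
contact_force: [0.1, 0.5, 0.2]
finger_gap: 35.0
grasp_force: 0.0
```

```bash
python3 - <<'E'
from h import *
o=get_obs();print(o["ee_pos"],o["finger_gap"],o["contact_force"],o["moment"],o["qd"].round(3));go([533.2,-183.2,86],15.2)
E
```

```text
[ 533.78016385 -186.94623121   88.59792491] 34.96107483185002 [0.13262934 0.46061749 0.20713688] [0.00188039 0.00376756 0.00740435] [-0.002  0.007  0.001  0.01  -0.    -0.004 -0.001]
delta [3.8 0.4 2.6] turn [ 0.2  0.1 -0.3] dist 4.6
```

>>> {"fn": "move_arm", "kwargs": {"turn": [[0, 0, -0.3], [0, 0, -0.3], [0, 0, -0.3], [0, 0, -0.3], [0, 0, -0.3]], "delta_pos": [[3.5, 0.4, 2.5], [3.5, 0.4, 2.5], [3.5, 0.4, 2.5], [3.5, 0.4, 2.5], [3.5, 0.4, 2.5]], "claw": [0.4, 0, 0, 0, 0], "grip_force": 10}}

```text
t: 2.62
ee_pos: [533.1, -182.7, 84.4]
tcp_rot: [[-0.262, 0.965, 0.002], [0.965, 0.262, 0.0], [-0.0, 0.002, -1.0]]
contact_force: [8.1, 0.8, -5.8]
finger_gap: 12.4
grasp_force: 5.7
```

```bash
python3 - <<'E'
from h import *
o=get_obs();print(o["ee_pos"],o["finger_gap"],o["grasp_force"],o["contact_force"],o["moment"]);go([533.2,-183.2,86],15.2)
E
```

```text
[ 533.07142993 -182.68431751   84.36385618] 12.422097617991616 5.701122991740704 [ 8.14516076  0.79876531 -5.82664363] [ 0.40194684 -1.93719693  0.06460466]
delta [-0.5 -0.  -1.6] turn [0.1 0.  0. ] dist 1.7
```

>>> {"fn": "move_arm", "kwargs": {"turn": [[0, 0, 0], [0, 0, 0], [0, 0, 0]], "delta_pos": [[0, 0, 0], [0, 0, 0], [0, 0, 0]], "claw": [0, 0, 0], "grip_force": 25}}

```text
t: 2.87
ee_pos: [533.4, -182.5, 84.3]
tcp_rot: [[-0.262, 0.965, 0.002], [0.965, 0.262, 0.0], [-0.0, 0.002, -1.0]]
contact_force: [6.4, 0.7, -3.3]
finger_gap: 11.7
grasp_force: 25.0
```

```bash
python3 - <<'E'
from h import *
o=get_obs();print(o["ee_pos"],o["finger_gap"],o["grasp_force"],o["contact_force"],o["moment"]);go([533.2,-183.2,86],15.2)
E
```

```text
[ 533.37557473 -182.52459466   84.32752661] 11.667938183805187 24.995774030685425 [ 6.37339816  0.73148526 -3.28582185] [ 0.19786034 -1.31567147  0.02459251]
delta [-0.6 -0.3 -1.7] turn [0.1 0.  0. ] dist 1.8
```

>>> {"fn": "move_arm", "kwargs": {"turn": [[0, 0, 0], [0, 0, 0], [0, 0, 0], [0, 0, 0], [0, 0, 0]], "delta_pos": [[0, 0.7, -4], [0, 0.7, -8], [0, 0.7, -11], [0, 0.7, -14], [0, 0.7, -14]], "claw": [0, 0, 0, 0, 0], "grip_force": 40}}

```text
t: 3.28
ee_pos: [533.4, -182.5, 97.8]
tcp_rot: [[-0.262, 0.965, 0.001], [0.965, 0.262, 0.001], [0.0, 0.001, -1.0]]
contact_force: [6.1, -0.7, -10.8]
finger_gap: 11.9
grasp_force: 40.0
```

```bash
python3 - <<'E'
from h import *
o=get_obs();print(o["ee_pos"],o["finger_gap"],o["grasp_force"],o["contact_force"],o["moment"]);go([533.2,-183.2,98.3],15.2)
E
```

```text
[ 533.36105845 -182.48952115   97.81379577] 11.913611453407853 39.99394118785858 [  6.14989744  -0.71909855 -10.7765417 ] [ 0.02872559 -1.64239858  0.06686077]
delta [-0.6 -0.3 -0.5] turn [ 0.1 -0.   0. ] dist 0.9
```

>>> {"fn": "move_arm", "kwargs": {"turn": [[0, 0, 4], [0, 0, 8], [0, 0, 12], [0, 0, 14], [0, 0, 14]], "delta_pos": [[0, 0.5, 0], [0, 0.5, 0], [0, 0.5, 0], [0, 0.5, 0], [0, 0.5, 0]], "claw": [0, 0, 0, 0, 0]}}

```text
t: 3.7
ee_pos: [534.2, -182.3, 97.5]
tcp_rot: [[-0.019, 1.0, 0.002], [1.0, 0.019, 0.0], [0.0, 0.002, -1.0]]
contact_force: [7.2, 0.7, -10.7]
finger_gap: 11.7
grasp_force: 40.0
```

```bash
cat > s.py <<'E'
from h import *
o=get_obs();R=np.array(o["tcp_rot"]);y=np.degrees(np.arctan2(R[1,1],R[0,1]))
print("lift",(o["ee_pos"][2]-84.33).round(2),"knob rad",np.radians(15.2-y).round(3),"deg",round(15.2-y,2),"xy",o["ee_pos"][:2].round(2),"F",o["contact_force"].round(2),"Ftool",(R.T@o["contact_force"]).round(2),"M",o["moment"].round(3),"gap",round(o["finger_gap"],2))
E
python3 s.py
```

```text
lift 13.19 knob rad 0.246 deg 14.1 xy [ 534.18 -182.34] F [  7.16   0.7  -10.72] Ftool [ 0.55  7.16 10.73] M [-0.104 -1.745  0.016] gap 11.67
```

>>> {"fn": "move_arm", "kwargs": {"turn": [[0, 0, 0], [0, 0, 0], [0, 0, 0], [0, 0, 0]], "delta_pos": [[0, 0, 1], [0, 0, 2], [0, 0, 2], [0, 0, 2]], "claw": [0, 0, 0, 0]}}

```text
t: 4.03
ee_pos: [534.2, -182.4, 96.0]
tcp_rot: [[-0.021, 1.0, 0.002], [1.0, 0.021, 0.0], [0.0, 0.002, -1.0]]
contact_force: [6.0, 0.5, -6.9]
finger_gap: 12.0
grasp_force: 40.0
```

```bash
python3 s.py
```

```text
lift 11.72 knob rad 0.244 deg 14.0 xy [ 534.19 -182.37] F [ 5.99  0.49 -6.86] Ftool [0.36 5.98 6.87] M [ 0.071 -1.413 -0.039] gap 12.03
```

>>> {"fn": "move_arm", "kwargs": {"turn": [[0, 0, 3], [0, 0, 6], [0, 0, 9], [0, 0, 9]], "delta_pos": [[0, 0, 0.6], [0, 0, 0.6], [0, 0, 0.6], [0, 0, 0.6]], "claw": [0, 0, 0, 0]}}

```text
t: 4.37
ee_pos: [534.7, -182.4, 95.9]
tcp_rot: [[0.138, 0.99, 0.003], [0.99, -0.138, -0.0], [0.0, 0.003, -1.0]]
contact_force: [5.4, 0.9, -5.1]
finger_gap: 11.8
grasp_force: 40.0
```

```bash
python3 s.py
```

```text
lift 11.61 knob rad 0.404 deg 23.15 xy [ 534.7  -182.44] F [ 5.38  0.9  -5.09] Ftool [1.63 5.19 5.11] M [ 0.128 -1.405 -0.056] gap 11.75
```

>>> {"fn": "move_arm", "kwargs": {"turn": [[0, 0, 2], [0, 0, 4], [0, 0, 4]], "delta_pos": [[0, 0, 0.3], [0, 0, 0.3], [0, 0, 0.3]], "claw": [0, 0, 0]}}

```text
t: 4.62
ee_pos: [535.0, -182.4, 95.9]
tcp_rot: [[0.206, 0.979, 0.003], [0.979, -0.206, -0.0], [0.001, 0.003, -1.0]]
contact_force: [5.8, -0.1, -2.4]
finger_gap: 12.0
grasp_force: 40.0
```

```bash
python3 s.py
```

```text
lift 11.55 knob rad 0.473 deg 27.09 xy [ 534.98 -182.43] F [ 5.76 -0.12 -2.4 ] Ftool [1.07 5.66 2.42] M [ 0.1   -1.4    0.022] gap 12.01
```

>>> {"fn": "move_arm", "kwargs": {"turn": [[0, 0, 2], [0, 0, 4], [0, 0, 4]], "delta_pos": [[0, 0, 0], [0, 0, 0], [0, 0, 0]], "claw": [0, 0, 0]}}

```text
t: 4.87
ee_pos: [535.1, -182.5, 95.8]
tcp_rot: [[0.274, 0.962, 0.004], [0.962, -0.274, -0.0], [0.001, 0.004, -1.0]]
contact_force: [6.4, 0.2, -3.7]
finger_gap: 11.8
grasp_force: 40.0
```

```bash
python3 s.py
```

```text
lift 11.5 knob rad 0.543 deg 31.09 xy [ 535.14 -182.49] F [ 6.38  0.23 -3.71] Ftool [1.97 6.06 3.73] M [ 0.071 -1.508 -0.017] gap 11.82
```

>>> {"fn": "move_arm", "kwargs": {"turn": [[0, 0, 2], [0, 0, 4], [0, 0, 4]], "delta_pos": [[0, 0, 0], [0, 0, 0], [0, 0, 0]], "claw": [0, 0, 0]}}

```text
t: 5.12
ee_pos: [535.4, -182.5, 95.9]
tcp_rot: [[0.34, 0.94, 0.004], [0.94, -0.34, -0.0], [0.001, 0.004, -1.0]]
contact_force: [5.8, 0.3, -3.7]
finger_gap: 11.5
grasp_force: 40.0
```

```bash
python3 s.py
```

```text
lift 11.57 knob rad 0.612 deg 35.09 xy [ 535.36 -182.55] F [ 5.84  0.29 -3.68] Ftool [2.26 5.38 3.71] M [ 0.054 -1.423 -0.023] gap 11.5
```

>>> {"fn": "move_arm", "kwargs": {"turn": [[0, 0, 2], [0, 0, 4], [0, 0, 4]], "delta_pos": [[0, 0, 0], [0, 0, 0], [0, 0, 0]], "claw": [0, 0, 0]}}

```text
t: 5.37
ee_pos: [535.5, -182.6, 95.8]
tcp_rot: [[0.405, 0.914, 0.004], [0.914, -0.405, -0.0], [0.001, 0.004, -1.0]]
contact_force: [8.7, 0.5, -4.6]
finger_gap: 11.9
grasp_force: 40.0
```

```bash
python3 s.py
```

```text
lift 11.47 knob rad 0.682 deg 39.1 xy [ 535.49 -182.58] F [ 8.68  0.53 -4.62] Ftool [3.99 7.7  4.65] M [-0.05  -1.895  0.039] gap 11.89
```

>>> {"fn": "move_arm", "kwargs": {"turn": [[0, 0, 2], [0, 0, 4], [0, 0, 4]], "delta_pos": [[-0.4, -0.9, 0], [-0.4, -0.9, 0], [-0.4, -0.9, 0]], "claw": [0, 0, 0]}}

```text
t: 5.62
ee_pos: [535.4, -182.3, 95.9]
tcp_rot: [[0.468, 0.884, 0.006], [0.884, -0.468, -0.0], [0.003, 0.005, -1.0]]
contact_force: [10.3, 0.7, -7.4]
finger_gap: 11.8
grasp_force: 40.0
```

```bash
python3 s.py
```

```text
lift 11.56 knob rad 0.752 deg 43.08 xy [ 535.38 -182.35] F [10.3   0.69 -7.35] Ftool [5.41 8.74 7.41] M [ 0.037 -2.314 -0.027] gap 11.8
```

>>> {"fn": "move_arm", "kwargs": {"turn": [[0, 0, 0], [0, 0, 0], [0, 0, 0], [0, 0, 0]], "delta_pos": [[0.7, 1.3, 0], [1.4, 2.6, 0], [1.4, 2.6, 0], [1.4, 2.6, 0]], "claw": [0, 0, 0, 0]}}

```text
t: 5.95
ee_pos: [535.7, -182.3, 95.5]
tcp_rot: [[0.466, 0.885, 0.001], [0.885, -0.466, 0.0], [0.001, 0.001, -1.0]]
contact_force: [2.9, 1.2, -1.7]
finger_gap: 12.1
grasp_force: 40.0
```

```bash
python3 s.py
```

```text
lift 11.17 knob rad 0.751 deg 43.0 xy [ 535.75 -182.31] F [ 2.87  1.15 -1.66] Ftool [2.36 2.   1.66] M [ 0.285 -1.072  0.002] gap 12.07
```

>>> {"fn": "move_arm", "kwargs": {"turn": [[0, 0, 2], [0, 0, 4], [0, 0, 4]], "delta_pos": [[0.4, 0.8, 0], [0.4, 0.8, 0], [0.4, 0.8, 0]], "claw": [0, 0, 0]}}

```text
t: 6.2
ee_pos: [535.9, -182.6, 94.5]
tcp_rot: [[0.529, 0.849, -0.0], [0.849, -0.529, 0.0], [0.0, -0.0, -1.0]]
contact_force: [5.8, -0.4, -9.4]
finger_gap: 11.5
grasp_force: 40.0
```

```bash
python3 s.py
```

```text
lift 10.16 knob rad 0.823 deg 47.14 xy [ 535.89 -182.65] F [ 5.81 -0.41 -9.37] Ftool [2.73 5.15 9.37] M [ 0.13  -1.65  -0.173] gap 11.5
```

It dropped and the hand carries the spring load again, so this is the notch. Next I lower it in.

>>> {"fn": "move_arm", "kwargs": {"turn": [[0, 0, 0], [0, 0, 0], [0, 0, 0], [0, 0, 0]], "delta_pos": [[0, 0, 0.8], [0, 0, 1.6], [0, 0, 2.2], [0, 0, 2.2]], "claw": [0, 0, 0, 0]}}

```text
t: 6.53
ee_pos: [535.9, -182.7, 92.5]
tcp_rot: [[0.527, 0.85, -0.0], [0.85, -0.527, 0.0], [0.0, -0.0, -1.0]]
contact_force: [3.5, 0.1, -8.6]
finger_gap: 11.6
grasp_force: 40.0
```

```bash
python3 s.py
```

```text
lift 8.17 knob rad 0.821 deg 47.04 xy [ 535.91 -182.68] F [ 3.46  0.07 -8.59] Ftool [1.89 2.91 8.59] M [ 0.143 -1.42  -0.169] gap 11.64
```

>>> {"fn": "move_arm", "kwargs": {"turn": [[0, 0, 1.5], [0, 0, 1.5], [0, 0, 1.5], [0, 0, 1.5]], "delta_pos": [[0, 0, 0.5], [0, 0, 1], [0, 0, 1], [0, 0, 1]], "claw": [0, 0, 0, 0]}}

```text
t: 6.87
ee_pos: [536.1, -182.6, 92.0]
tcp_rot: [[0.549, 0.836, 0.0], [0.836, -0.549, -0.0], [-0.0, 0.0, -1.0]]
contact_force: [5.3, -0.5, -5.8]
finger_gap: 11.5
grasp_force: 40.0
```

```bash
python3 s.py
```

```text
lift 7.7 knob rad 0.846 deg 48.49 xy [ 536.14 -182.6 ] F [ 5.25 -0.46 -5.78] Ftool [2.5  4.64 5.78] M [ 0.143 -1.236 -0.082] gap 11.49
```

>>> {"fn": "move_arm", "kwargs": {"turn": [[0, 0, 0], [0, 0, 0], [0, 0, 0], [0, 0, 0], [0, 0, 0]], "delta_pos": [[0, 0, 0.5], [0, 0, 0.5], [0, 0, 0.5], [0, 0, 0.5], [0, 0, 0.5]], "claw": [0, 0, 0.4, 0.4, 0.4], "grip_force": 20}}

```text
t: 7.28
ee_pos: [535.1, -182.7, 91.5]
tcp_rot: [[0.549, 0.836, -0.002], [0.836, -0.549, -0.0], [-0.001, -0.001, -1.0]]
contact_force: [0.2, -0.2, -1.0]
finger_gap: 28.4
grasp_force: 0.0
```

>>> {"fn": "move_arm", "kwargs": {"turn": [[0, 0, 0], [0, 0, 0], [0, 0, 0], [0, 0, 0], [0, 0, 0]], "delta_pos": [[0, 0, -10], [0, 0, -40], [0, 0, -80], [0, 0, -120], [0, 0, -120]], "claw": [0.4, 0.5, 0.6, 0.6, 0.6]}}

```text
t: 7.7
ee_pos: [540.2, -183.5, 220.3]
tcp_rot: [[0.549, 0.835, 0.012], [0.836, -0.549, -0.003], [0.004, 0.012, -1.0]]
contact_force: [1.0, -0.2, 0.4]
finger_gap: 52.0
grasp_force: 0.0
```

```bash
python3 - <<'E'
from m import *
o=get_obs();print(o["t"],o["ee_pos"],o["finger_gap"],o["contact_force"])
c=get_calibration("wrist");I,D=get_image("wrist");cv2.imwrite("pics/w3.png",I);np.save("w3.npy",D);np.savez("w3c.npz",K=c["K"],eye=c["eye"],rotation=c["rotation"])
P=cloud(c,D)
b,g,r=[I[...,i].astype(int) for i in range(3)]
red=(r>50)&(r>2.2*g)&(r>2.2*b)
yel=(r>70)&(g>50)&(b<0.4*g)&(r<2*g)
for n,m,z0,z1,ctr in(("red",red,100,135,(536,-184)),("yel",yel,128,142,(634,-130))):
    k=m&(P[...,2]>z0)&(P[...,2]<z1)&(np.hypot(P[...,0]-ctr[0],P[...,1]-ctr[1])<45)&(D>0)
    q=P[k];zt=np.median(q[:,2]);q=q[abs(q[:,2]-zt)<4];print(n,len(q),"z",zt,cv2.minAreaRect(q[:,:2].astype(np.float32)))
E
```

```text
7.7 [ 540.23789661 -183.5038979   220.26193029] 52.013460976411174 [ 0.99122794 -0.22982624  0.41743198]
red 523 z 122.8429609806372 ((533.5579223632812, -183.51797485351562), (36.22148132324219, 10.517927169799805), 56.58534240722656)
yel 127 z 133.7669241401808 ((631.4296264648438, -129.91595458984375), (38.67836380004883, 11.124554634094238), 16.4856014251709)
```

View pics/w3.png

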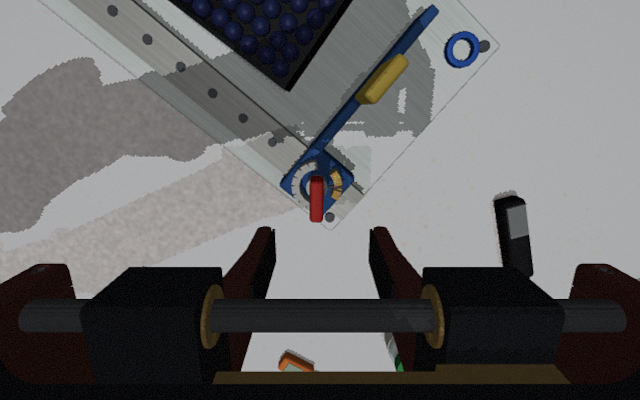

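The wrist view shows the handle turned, at (317,198), standing about 7 mm higher than home, so it is parked. The tab is at (384,78) and the carton is still askew. Next is the tab.

```bash
python3 - <<'E'
from h import *
o=get_obs();print(o["qpos"].round(2));go([633,-129.5,220],-74.8)
c=get_calibration("top");D=np.load("top0.npy");P=cloud(c,D)
a=np.radians(15.2);A=np.array([[np.cos(a),np.sin(a)],[-np.sin(a),np.cos(a)]])
S=P[...,:2]@A.T;t=A@np.array([633,-129.5]);S=S-t
for n,z0,z1,x0,x1,y0,y1 in(("stop",54,72,-90,50,170,300),("carton",62,90,-110,110,10,230)):
    m=(P[...,2]>z0)&(P[...,2]<z1)&(S[...,0]>x0)&(S[...,0]<x1)&(S[...,1]>y0)&(S[...,1]<y1)&(D>0)
    s=S[m];print(n,m.sum(),"x",np.percentile(s[:,0],[2,98]).round(),"y",np.percentile(s[:,1],[3,50,97]).round(),cv2.minAreaRect(s.astype(np.float32)))
E
```

```text
[ 0.41  0.32 -0.24  1.81  0.09  1.01 -0.44]
delta [96.7 49.3 -2.5] turn [ 0.4 -0.3 41.5] dist 108.6
stop 308 x [-64.  48.] y [171. 191. 255.] ((-8.6265869140625, 213.49795532226562), (115.87617492675781, 86.60360717773438), 0.19352857768535614)
carton 1520 x [-61. 106.] y [ 70. 134. 196.] ((22.352691650390625, 133.06121826171875), (172.16748046875, 130.2044677734375), 4.5877275466918945)
```

>>> {"fn": "move_arm", "kwargs": {"turn": [[0, 0, 7], [0, 0, 14], [0, 0, 21], [0, 0, 28], [0, 0, 35]], "delta_pos": [[24, 12, 0], [48, 25, 0], [72, 37, 0], [97, 49, 0], [97, 49, 0]], "claw": [0.6, 0.6, 0.6, 0.6, 0.6]}}

```text
t: 8.17
ee_pos: [633.4, -123.3, 210.4]
tcp_rot: [[0.929, 0.369, 0.0], [0.369, -0.929, 0.003], [0.001, -0.003, -1.0]]
contact_force: [-0.6, 0.5, 0.6]
finger_gap: 52.8
grasp_force: 0.0
```

>>> {"fn": "move_arm", "kwargs": {"turn": [[0, 0, 6.5], [0, 0, 6.5], [0, 0, 6.5], [0, 0, 6.5]], "delta_pos": [[0, 0, 20], [0, 0, 50], [0, 0, 50], [0, 0, 50]], "claw": [0.6, 0.6, 0.6, 0.6]}}

```text
t: 8.5
ee_pos: [628.3, -128.1, 159.6]
tcp_rot: [[0.965, 0.263, -0.005], [0.263, -0.965, 0.001], [-0.005, -0.002, -1.0]]
contact_force: [-0.7, -0.1, 1.0]
finger_gap: 52.6
grasp_force: 0.0
```

```bash
python3 - <<'E'
from m import *
o=get_obs();print(o["t"],o["ee_pos"],o["finger_gap"],o["contact_force"]);go([633,-129.5,98.3],-74.8)
c=get_calibration("wrist");I,D=get_image("wrist");P=cloud(c,D)
b,g,r=[I[...,i].astype(int) for i in range(3)];yel=(r>70)&(g>50)&(b<0.4*g)&(r<2*g)
k=yel&(P[...,2]>128)&(P[...,2]<142)&(np.hypot(P[...,0]-634,P[...,1]+130)<45)&(D>0)
q=P[k];zt=np.median(q[:,2]);q=q[abs(q[:,2]-zt)<4];print(len(q),zt,cv2.minAreaRect(q[:,:2].astype(np.float32)))
c=get_calibration("top");a=np.radians(15.2);A=np.array([[np.cos(a),np.sin(a)],[-np.sin(a),np.cos(a)]]);t=A@np.array([633,-129.5])
for u,v in((297,163),(304.5,201)):print("stop edge",(A@onz(c,u,v,62)[:2]-t).round(1))
E
```

```text
8.5 [ 628.32671306 -128.14583387  159.63117712] 52.59434101090516 [-0.72665138 -0.13319201  1.04469269]
delta [ 4.5  2.7 61.3] turn [-0.1  0.3  0. ] dist 61.5
69 133.0387394831481 ((634.4564819335938, -129.4237518310547), (34.831607818603516, 10.69671630859375), 15.999344825744629)
stop edge [ 80.7 233. ]
stop edge [-53.8 242.6]
```

>>> {"fn": "move_arm", "kwargs": {"turn": [[0, 0, 0], [0, 0, 0], [0, 0, 0], [0, 0, 0], [0, 0, 0]], "delta_pos": [[5, 2, 20], [5, 2, 40], [5, 2, 55], [5, 2, 60], [5, 2, 60]], "claw": [0.6, 0.6, 0.6, 0.5, 0.4], "grip_force": 10}}

```text
t: 8.97
ee_pos: [635.5, -129.2, 101.7]
tcp_rot: [[0.965, 0.262, -0.001], [0.262, -0.965, 0.0], [-0.001, -0.0, -1.0]]
contact_force: [-1.0, -0.2, 0.2]
finger_gap: 42.6
grasp_force: 0.0
```

```bash
python3 - <<'E'
from m import *
o=get_obs();print(o["t"],o["ee_pos"],o["finger_gap"],o["contact_force"]);go([634,-129.5,98.3],-74.8)
E
```

```text
8.9667 [ 635.47887166 -129.20050075  101.66554711] 42.62166238006305 [-0.98633945 -0.21082417  0.19852917]
delta [-1.5 -0.1  3.4] turn [-0.  0. -0.] dist 3.7
```

>>> {"fn": "move_arm", "kwargs": {"turn": [[0, 0, 0], [0, 0, 0], [0, 0, 0], [0, 0, 0], [0, 0, 0]], "delta_pos": [[-1, 0, 2], [-1, 0, 2], [-1, 0, 2], [-1, 0, 2], [-1, 0, 2]], "claw": [0, 0, 0, 0, 0], "grip_force": 20}}

```text
t: 9.38
ee_pos: [635.4, -129.8, 100.6]
tcp_rot: [[0.965, 0.262, 0.002], [0.262, -0.965, -0.001], [0.001, 0.001, -1.0]]
contact_force: [-0.1, -0.9, 3.4]
finger_gap: 12.0
grasp_force: 20.0
```

```bash
cat > f.py <<'E'
from h import *
o=get_obs();R=np.array(o["tcp_rot"]);a=np.radians(15.2);s=np.array([-np.sin(a),np.cos(a)])
print("t",o["t"],"y",(s@o["ee_pos"][:2]-s@np.array([634,-129.5])).round(2),"z",o["ee_pos"][2].round(1),"Ftool",(R.T@o["contact_force"]).round(2),"M",o["moment"].round(2),"gap",round(o["finger_gap"],1),"grip",round(o["grasp_force"],1))
E
python3 f.py
```

```text
t 9.3833 y -0.64 z 100.6 Ftool [-0.3   0.81 -3.38] M [-0.22 -0.01  0.28] gap 12.0 grip 20.0
```

>>> {"fn": "move_arm", "kwargs": {"turn": [[0, 0, 0], [0, 0, 0], [0, 0, 0], [0, 0, 0], [0, 0, 0]], "delta_pos": [[0, -3, 0], [0, -6, 0], [0, -9, 0], [0, -12, 0], [0, -15, 0]], "claw": [0, 0, 0, 0, 0], "grip_force": 30}}

```text
t: 9.8
ee_pos: [631.1, -115.4, 100.5]
tcp_rot: [[0.965, 0.262, 0.001], [0.262, -0.965, -0.001], [0.001, 0.002, -1.0]]
contact_force: [-0.8, -3.8, 6.3]
finger_gap: 11.8
grasp_force: 30.0
```

```bash
python3 f.py
```

```text
t 9.8 y 14.35 z 100.5 Ftool [-1.74  3.49 -6.29] M [-0.7   0.19  0.41] gap 11.8 grip 30.0
```

>>> {"fn": "move_arm", "kwargs": {"turn": [[0, 0, 0], [0, 0, 0], [0, 0, 0], [0, 0, 0], [0, 0, 0]], "delta_pos": [[0, -4, -0.4], [0, -8, -0.4], [0, -12, -0.4], [0, -16, -0.4], [0, -20, -0.4]], "claw": [0, 0, 0, 0, 0]}}

```text
t: 10.22
ee_pos: [625.4, -95.8, 100.5]
tcp_rot: [[0.965, 0.262, 0.0], [0.262, -0.965, -0.001], [-0.0, 0.001, -1.0]]
contact_force: [-1.4, -3.1, 6.0]
finger_gap: 11.9
grasp_force: 30.0
```

>>> {"fn": "move_arm", "kwargs": {"turn": [[0, 0, 0], [0, 0, 0], [0, 0, 0], [0, 0, 0], [0, 0, 0]], "delta_pos": [[0, -4, 0], [0, -8, 0], [0, -12, 0], [0, -16, 0], [0, -20, 0]], "claw": [0, 0, 0, 0, 0]}}

```text
t: 10.63
ee_pos: [619.8, -76.9, 100.5]
tcp_rot: [[0.965, 0.262, -0.001], [0.262, -0.965, -0.001], [-0.001, 0.001, -1.0]]
contact_force: [-2.6, -6.9, 6.6]
finger_gap: 12.0
grasp_force: 30.0
```

```bash
python3 f.py
```

```text
t 10.6333 y 54.49 z 100.5 Ftool [-4.28  5.97 -6.58] M [-1.23  0.28  0.43] gap 12.0 grip 30.0
```

>>> {"fn": "move_arm", "kwargs": {"turn": [[0, 0, 0], [0, 0, 0], [0, 0, 0], [0, 0, 0], [0, 0, 0]], "delta_pos": [[-0.5, -4, -0.4], [-1, -8, -0.4], [-1, -12, -0.4], [-1.2, -16, -0.4], [-1.4, -20, -0.4]], "claw": [0, 0, 0, 0, 0]}}

```text
t: 11.05
ee_pos: [614.3, -58.2, 100.5]
tcp_rot: [[0.965, 0.262, 0.002], [0.262, -0.965, -0.001], [0.001, 0.002, -1.0]]
contact_force: [3.3, -5.9, 0.4]
finger_gap: 11.7
grasp_force: 30.0
```

```bash
python3 f.py
```

```text
t 11.05 y 73.97 z 100.5 Ftool [ 1.6   6.59 -0.42] M [-1.04 -0.61  0.45] gap 11.7 grip 30.0
```

>>> {"fn": "move_arm", "kwargs": {"turn": [[0, 0, 0], [0, 0, 0], [0, 0, 0], [0, 0, 0], [0, 0, 0]], "delta_pos": [[0, -3, 0], [0, -6, 0], [-0.2, -9, 0], [-0.2, -12, 0], [-0.2, -14, 0]], "claw": [0, 0, 0, 0, 0]}}

```text
t: 11.47
ee_pos: [610.3, -44.5, 100.5]
tcp_rot: [[0.965, 0.262, 0.001], [0.262, -0.965, -0.001], [0.001, 0.002, -1.0]]
contact_force: [0.6, -6.6, 2.4]
finger_gap: 12.1
grasp_force: 30.0
```

```bash
python3 f.py; python3 - <<'E'
from h import *
c=get_calibration("wrist");I,D=get_image("wrist");cv2.imwrite("pics/w4.png",I)
I,D=get_image("top");cv2.imwrite("pics/t4.png",I)
E
```

```text
t 11.4667 y 88.27 z 100.5 Ftool [-1.14  6.53 -2.41] M [-1.15 -0.54  0.46] gap 12.1 grip 30.0
```

View pics/w4.png

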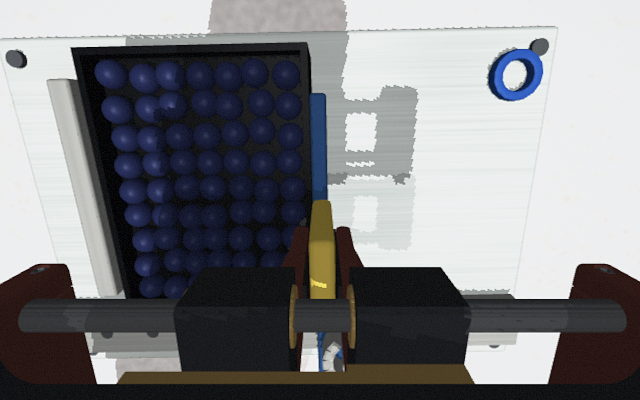

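The carton is against the fence face at about column 310. A narrow gap remains to the stop, whose edge runs from about (70,80) to (115,290). I'll continue slowly.

>>> {"fn": "move_arm", "kwargs": {"turn": [[0, 0, 0], [0, 0, 0], [0, 0, 0], [0, 0, 0], [0, 0, 0]], "delta_pos": [[-0.2, -1.5, 0], [-0.2, -3, 0], [-0.2, -4.5, 0], [-0.2, -6, 0], [-0.2, -7, 0]], "claw": [0, 0, 0, 0, 0]}}

```text
t: 11.98
ee_pos: [608.4, -37.9, 100.5]
tcp_rot: [[0.965, 0.262, 0.001], [0.262, -0.965, -0.001], [0.001, 0.001, -1.0]]
contact_force: [2.9, -6.2, 1.1]
finger_gap: 11.8
grasp_force: 30.0
```

```bash
python3 f.py
```

```text
t 11.9833 y 95.11 z 100.5 Ftool [ 1.16  6.73 -1.07] M [-1.1  -0.54  0.38] gap 11.8 grip 30.0
```

>>> {"fn": "move_arm", "kwargs": {"turn": [[0, 0, 0], [0, 0, 0], [0, 0, 0], [0, 0, 0], [0, 0, 0]], "delta_pos": [[0, -1, 0], [0, -2, 0], [0, -3, 0], [0, -4, 0], [0, -4, 0]], "claw": [0, 0, 0, 0, 0]}}

```text
t: 12.4
ee_pos: [607.2, -34.0, 100.5]
tcp_rot: [[0.965, 0.262, 0.001], [0.262, -0.965, -0.001], [0.001, 0.001, -1.0]]
contact_force: [3.3, -5.2, 2.1]
finger_gap: 12.1
grasp_force: 30.0
```

```bash
python3 f.py
```

```text
t 12.4 y 99.16 z 100.5 Ftool [ 1.79  5.87 -2.08] M [-1.04 -0.46  0.44] gap 12.1 grip 30.0
```

>>> {"fn": "move_arm", "kwargs": {"turn": [[0, 0, 0], [0, 0, 0], [0, 0, 0], [0, 0, 0], [0, 0, 0]], "delta_pos": [[0, -0.8, 0], [0, -1.6, 0], [0, -2.4, 0], [0, -3, 0], [0, -3, 0]], "claw": [0, 0, 0, 0, 0]}}

```text
t: 12.82
ee_pos: [606.4, -31.2, 100.5]
tcp_rot: [[0.965, 0.262, 0.001], [0.262, -0.965, -0.001], [0.001, 0.001, -1.0]]
contact_force: [1.5, -5.6, 2.0]
finger_gap: 12.0
grasp_force: 30.0
```

```bash
python3 f.py
```

```text
t 12.8167 y 102.05 z 100.5 Ftool [ 0.03  5.79 -2.  ] M [-1.12 -0.42  0.43] gap 12.0 grip 30.0
```

>>> {"fn": "move_arm", "kwargs": {"turn": [[0, 0, 0], [0, 0, 0], [0, 0, 0], [0, 0, 0], [0, 0, 0]], "delta_pos": [[0, -0.8, 0], [0, -1.6, 0], [0, -2.4, 0], [0, -3, 0], [0, -3, 0]], "claw": [0, 0, 0, 0, 0]}}

```text
t: 13.23
ee_pos: [606.2, -30.4, 100.5]
tcp_rot: [[0.966, 0.26, 0.002], [0.26, -0.966, -0.003], [0.001, 0.004, -1.0]]
contact_force: [5.1, -10.5, 1.0]
finger_gap: 12.5
grasp_force: 30.0
```

```bash
python3 f.py; python3 - <<'E'
from h import *
I,D=get_image("wrist");cv2.imwrite("pics/w5.png",I)
E
```

```text
t 13.2333 y 102.9 z 100.5 Ftool [ 2.18 11.45 -0.92] M [-1.76 -0.87  0.47] gap 12.5 grip 30.0
```

View pics/w5.png

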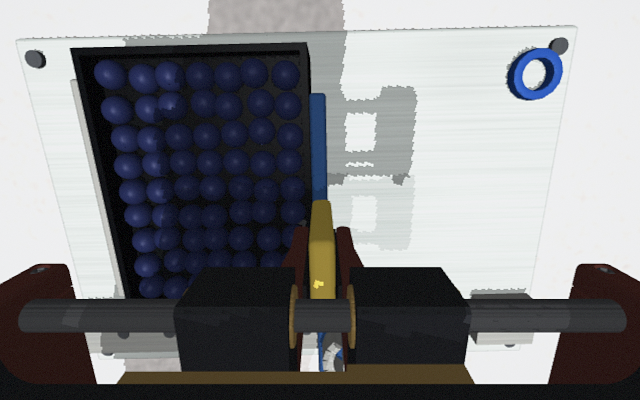

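The carton's far edge now meets the stop, and the force rises while motion has stopped. I'll add a small snugging push.

>>> {"fn": "move_arm", "kwargs": {"turn": [[0, 0, 0], [0, 0, 0], [0, 0, 0], [0, 0, 0], [0, 0, 0]], "delta_pos": [[0, -0.6, 0], [0, -1.2, 0], [0, -1.8, 0], [0, -1.8, 0], [0, -1.8, 0]], "claw": [0, 0, 0, 0, 0]}}

```text
t: 13.7
ee_pos: [606.2, -30.4, 100.5]
tcp_rot: [[0.966, 0.259, 0.003], [0.259, -0.966, -0.005], [0.002, 0.005, -1.0]]
contact_force: [6.4, -13.5, -0.3]
finger_gap: 12.0
grasp_force: 30.0
```

```bash
python3 f.py
```

```text
t 13.7 y 102.91 z 100.5 Ftool [ 2.73 14.69  0.42] M [-2.45 -1.14  0.44] gap 12.0 grip 30.0
```

Firm contact with no further motion. Now I ease off the push, open and leave upward.

>>> {"fn": "move_arm", "kwargs": {"turn": [[0, 0, 0], [0, 0, 0], [0, 0, 0], [0, 0, 0]], "delta_pos": [[0, 1, 0], [0, 2, 0], [0, 3, 0], [0, 3, 0]], "claw": [0, 0, 0, 0]}}

```text
t: 14.03
ee_pos: [606.2, -30.4, 100.5]
tcp_rot: [[0.965, 0.261, 0.001], [0.261, -0.965, -0.002], [0.001, 0.002, -1.0]]
contact_force: [3.3, -7.6, 2.2]
finger_gap: 12.4
grasp_force: 30.0
```

```bash
python3 f.py
```

```text
t 14.0333 y 102.92 z 100.5 Ftool [ 1.24  8.19 -2.22] M [-1.39 -0.58  0.46] gap 12.4 grip 30.0
```

>>> {"fn": "move_arm", "kwargs": {"turn": [[0, 0, 0], [0, 0, 0], [0, 0, 0], [0, 0, 0]], "delta_pos": [[0, 2, 0], [0, 2, 0], [0, 2, 0], [0, 2, 0]], "claw": [0, 0.3, 0.4, 0.4], "grip_force": 10}}

```text
t: 14.37
ee_pos: [605.3, -29.4, 99.8]
tcp_rot: [[0.965, 0.263, -0.002], [0.263, -0.965, 0.001], [-0.001, -0.001, -1.0]]
contact_force: [0.0, 0.3, -0.2]
finger_gap: 28.7
grasp_force: 0.0
```

```bash
python3 f.py
```

```text
t 14.3667 y 104.17 z 99.8 Ftool [ 0.13 -0.31  0.16] M [ 0.05 -0.05 -0.01] gap 28.7 grip 0.0
```

>>> {"fn": "move_arm", "kwargs": {"turn": [[0, 0, 0], [0, 0, 0], [0, 0, 0], [0, 0, 0], [0, 0, 0]], "delta_pos": [[0, 0, -5], [0, 0, -30], [0, 0, -65], [0, 0, -100], [0, 0, -100]], "claw": [0.45, 0.5, 0.5, 0.5, 0.5]}}

```text
t: 14.78
ee_pos: [609.9, -29.9, 207.8]
tcp_rot: [[0.965, 0.262, 0.011], [0.262, -0.965, 0.001], [0.011, 0.002, -1.0]]
contact_force: [0.7, -0.4, 0.4]
finger_gap: 43.7
grasp_force: 0.0
```

>>> {"fn": "move_arm", "kwargs": {"turn": [[0, 0, 0], [0, 0, 0], [0, 0, 0], [0, 0, 0], [0, 0, 0]], "delta_pos": [[0, 30, 0], [0, 60, 0], [0, 90, 0], [0, 90, 0], [0, 90, 0]], "claw": [0.5, 0.5, 0.5, 0.5, 0.5]}}

```text
t: 15.2
ee_pos: [629.5, -119.5, 200.2]
tcp_rot: [[0.966, 0.258, -0.0], [0.258, -0.966, -0.0], [-0.0, 0.0, -1.0]]
contact_force: [-0.2, 1.3, -0.6]
finger_gap: 44.1
grasp_force: 0.0
```

```bash
python3 - <<'E'
from h import *
o=get_obs();print(o["t"],o["ee_pos"],o["contact_force"])
c=get_calibration("wrist");I,D=get_image("wrist");cv2.imwrite("pics/w6.png",I);P=cloud(c,D)
b,g,r=[I[...,i].astype(int) for i in range(3)];red=(r>50)&(r>2.2*g)&(r>2.2*b)&(P[...,2]>105)&(P[...,2]<130)&(np.hypot(P[...,0]-508,P[...,1]+84)<50)
q=P[red];print(len(q),np.median(q[:,2]),cv2.minAreaRect(q[:,:2].astype(np.float32)))
E
```

```text
15.2 [ 629.46167445 -119.49985677  200.18323867] [-0.16358102  1.25415838 -0.59044532]
4 122.81454309187988 ((495.69439697265625, -98.66240692138672), (0.7318881750106812, 2.441218614578247), 68.64373016357422)
```

View pics/w6.png

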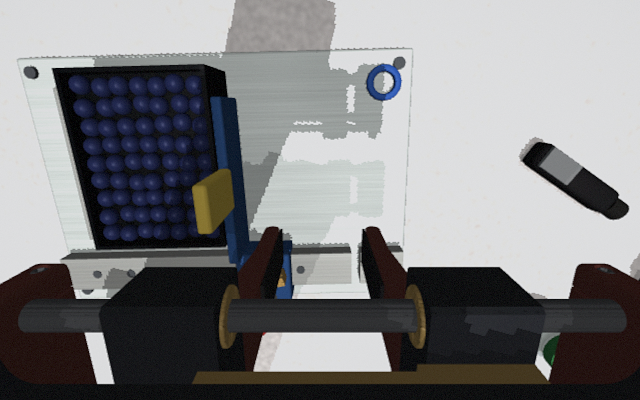

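The carton sits square between the stop (left edge near column 60) and the fence (column 225). The handle top is still at about 123 mm, so it is parked. The ring and refractometer are untouched, and the arm is clear. Handing in.

```bash
python3 -c "
from bench import *
print(job_done())"
```

```text
the job is handed in; nothing more can be done
None
```

I handed the job in at about 15 s on the robot's clock: the plunger is parked in its notch (about 0.85 rad), the carton is snug and square between fence and stop, the arm is clear, and no judging result was returned.

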